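# Set the third leg of a dog-bowl stand to its red ring and clamp it

### The job

A three-legged dog-bowl stand lies on its side on the dish-room counter; the leg on top is unclamped and its spring has pushed it right out. Take hold of that leg, push it in until the rim of its black clamp collar just meets the red ring on the inner post, and squeeze the yellow cam lever fully shut against the leg while you hold it there, never shutting the lever with the leg off its ring. The job finishes while you are still gripping the leg: do not let go of it at the end. Leave the bowl, the soap bottle and the brush where they are.

Things in the scene. Friction and masses are not known exactly. Their poses are not given: they have to be found in the camera images.
- leg_tube: The loose top leg, a level grey tube 24 mm across, its axis about 232 mm above the counter. Origin: on the axis, the best place to hold it, 52 mm from the collar's rim. Axes: +y along the leg towards the stand's hoop (the way it is pushed in), z up, +x the side of the yellow lever. Clear of other things all round, but the collar and lever are near: see rim, hinge, lever.
- rim (a point): Rim of the loose leg's black clamp collar: point on the leg's axis in the plane of the collar's end facing the hoop, at y = +52 mm of leg_tube, same axes. The collar is 33 mm across and reaches 34 mm back from the rim; on the side away from the lever it has a square shoulder reaching 21.5 mm from the axis and ending 36 mm back from the rim.
- mark (a point): The length mark: point on the axis of the inner post (aluminium, 19 mm across) in the plane of the red ring's edge facing the collar. Same axes as leg_tube. The ring is a flat red band 4 mm wide, no obstacle. The rim starts 20 to 65 mm short of it (on its -y side) and has to be brought to it. The two lower legs are already clamped at their own red rings, at this same length.
- foot (a point): Middle of the outer end of the loose leg's rubber foot (36 mm across, 18 mm long), at y = -112 mm of leg_tube. The leg slides only along its axis, up to 85 mm inwards. A spring pushes it out with 2.4 to 3.1 N and it rubs with 1 N: it takes about 4 N to push in, and creeps back out when let go with the lever open. The stand is heavy and does not shift.
- lever (a joint): Angle of the yellow cam lever, rad: 0 is fully shut along the tube, larger is more open; starts at 0.60 to 0.78, stop at 0.85. Stays where it is left; friction 0.25 N m, so 5 to 8 N at its end moves it. Shut, its outer face is 20 mm from the tube's axis: tube and lever then measure 32 mm across at leg_tube's origin. Its cam then clamps the leg to the post.
- hinge (a point): Centre of the lever's upright hinge pin, carried by the leg at x = +18 mm, y = +36 mm of leg_tube. The lever reaches 49 mm from it towards the foot, is 5 to 6 mm thick and 16 mm high, centred at the height of the tube's axis, and swings out level to +x as it opens (end then up to 59 mm from the tube's axis).
- lever_tip (a point): On the lever's mid-line near its end, 48 mm from the pin. As the lever is pressed shut its end slides along whatever presses it and can drag the leg a few mm inwards; the readings of rim and mark go on while the leg is held.
- bowl: Bystander: steel bowl, 170 mm across, 55 mm high; origin at the centre of its underside. Leave alone.
- soap: Bystander: blue soap bottle, 68 mm across, 190 mm high; origin at the centre of its underside. Leave alone.
- brush: Bystander: dish brush lying on the counter, about 200 mm long, 20 mm high; origin under its middle. Leave alone.

How it is judged:
By the outcome, as a careful person would: the job done as asked, in the order asked, and still so for the second after the job is handed in, while the arm keeps its last pose, push and grip.
It also fails if it takes over 42 s, if anything falls off the work surface, if the arm or the gripper's body presses on something with over 40 N, if the wrist force passes 120 N, or if a joint passes its speed limit or range.

### The arm

A 6-joint arm with a two-finger parallel gripper is mounted at the origin on the work surface. World frame = base frame: x ahead of the robot, y to its left, z up, the work surface at z = 0. Lengths are in m, angles in rad, forces in N, time in s.
With the tool pointing down it reaches from about 0.375 to 0.975 m from the base axis. Payload 3.8 kg.
Tool frame: the origin (TCP) lies midway between the tips of the shut fingers; the grasp point (between the pads) lies 19 mm behind it; z points along the fingers, y is the line along which they close (so a half turn about z gives the same grasp; the last joint's range is limited). The gripper opens to 85 mm and grips with 20 to 120 N. Pads are 22 mm wide; open, the fingers measure 114 mm over their backs; the gripper's body (76 mm by 85 mm) begins 54 mm behind the grasp point. The pads swing forward as they close: fully open they stand 13 mm farther back than shut.
Start: joints at [1.186, 0.264, 1.604, -0, 1.274, -0.037], TCP at [0.23, 0.635, 0.231] pointing down, gripper open.
Joint ranges: [-2.63, 2.63], [-0.94, 2.18], [0.31, 2.57], [-1.31, 4.45], [0, 2.66], [-2.55, 2.55]. Speed limits (rad/s): [2.57, 2.57, 3.14, 3.14, 3.14, 3.14].

### API

Orientations are given as a rotation vector (axis times angle).
In Python, from workcell import bot gives the robot as it stands.
- The arm moves only by the tool servo_tool, never from a script. Its argument "series" is a list of rows, each a list of 7 numbers: the shift along the world's x, y, z in units of 0.15 m (1.0 is 0.15 m), then the turn, a rotation vector about the world's x, y, z in units of 180 degrees (1.0 is 180 degrees), then the closure, from 0 (fully open) to 1 (shut). A call has 1 to 20 rows; each row is the pose to reach, as a shift and turn from the pose commanded when the call began, turning the shorter way round; what a row does not reach only later rows make up. A row lasts 1/10 s, in which the tool goes at most 50 mm and 8.59 degrees, less where a joint would pass 70% of its speed; a pose out of reach is approached as far as the arm can. A call with a number of a shift or a turn outside -1 to 1 is refused whole. A call with a gripper value outside its range is refused whole. The fingers move at their own pace and stop on an object; "newtons" is the grip in N (left out, the last holds). Time passes only in rows, so rows that repeat a pose let the fingers close. It gives the time, the measured TCP pose, the force, the opening and the grip force at its end, in the units of the state.
- bot.read_state(): the state, without advancing time (a new reading comes with each control period).
- bot.read_camera(name): name is "scene" or "top" or "wrist"; returns the picture (400x640x3 uint8, red, green, blue); there is no depth.
- bot.camera_info(name): a dict with "vertical_fov" (degrees; the focal length in pixels is half the picture's height over the tangent of half this angle, whatever the lens; pixels are square), "cx", "cy" (the principal point, pixels), "R" (3x3) and "t" (3): a world point X has camera coordinates R X + t. Camera axes: x right, y down, z forward; pixel columns grow to the right and rows downward; lengths in m; the calibration is good to about 2 mm. A picture is of the moment at which its call begins: read the wrist's pose just before it. camera_info takes no time and is no camera call; for the wrist camera it gives the pose at the moment of the call.
- bot.finish_job(): hands the job in; it is judged then, once.
Trained networks look in the newest picture that a camera, given by its name, has taken for a name from the list of things; names that differ only in an ending like _2 or _b are one class to them, and where a whole thing is asked for, a point or a joint stands for the part that bears it (a point fixed in the world has none). Each returns a list of dicts, best first, with "score" (0 to 1); they miss things now and then, are a little off and sometimes report something else, mostly with a low value. They report only what shows in the picture. A call takes as long as a camera call.
- bot.recognise(target, camera): "box" ([left, top, right, bottom] as shares, 0 to 1, of the picture: columns of its width, rows of its height, round what is visible of it).
- bot.trace(target, camera): "mask" (400x640 bool, what is visible of it) and "box" ([left, top, right, bottom] as shares, 0 to 1, of the picture: columns of its width, rows of its height, round what is visible of it).
- bot.mark_of(target, camera): "at" ([row, column] as shares, 0 to 1, of the picture: columns of its width, rows of its height: a listed point, or the origin of a listed thing).
The state is a dict: "time": time; "q": joint angles; "joint_vel": joint speeds; "joint_torque": joint torques, N m; "tool_pos": TCP position; "tcp_rot": TCP orientation; "wrist_force": force on the tool from outside, world axes, zero at the start; "torque": the same for the moment, N m; "width": opening from 0.0 (shut) to 1.0 (fully open); "grip_force": force on a finger pad.
Only numpy, scipy, OpenCV 4.12 (cv2) and the standard library are available. Lean on these libraries where they do the work, as an engineer would, in place of code of your own. Each camera call takes 0.05 s, during which the arm holds its last target. There are 200 camera calls.

## Working session

There is one attempt and no reset: what is moved stays moved. The work goes in short steps, Python scripts to look and compute and a tool call to move; the robot and the scene stay as the last step left them, time stands still between calls to the robot, and variables do not carry over. Pictures are saved under pics/ and viewed, at most 10 in all, crops included, and the job is handed in when it is done.

Besides the shell and the picture viewer there is one more tool, called by a JSON object that holds its "fn" and its "kwargs". servo_tool: Moves the arm, as the interface text tells. Shifts and turns lie within -1 to 1; 1 stands for 0.15 m of shift or 180 degrees of turn. Its arguments: {"type":"object","properties":{"series":{"type":"array","items":{"type":"array","items":{"type":"number"}}},"newtons":{"type":"number"}},"required":["series"]}

```bash
mkdir -p pics; ls
cat > h.py <<'E'
import numpy as np, cv2
from workcell import bot
def shot(cam,fn=None):
    info=bot.camera_info(cam); im=np.array(bot.read_camera(cam))
    if fn: cv2.imwrite('pics/'+fn,im[:,:,::-1])
    return im,info
def ray(info,at):
    f=200/np.tan(np.radians(info['vertical_fov'])/2)
    R=np.array(info['R']);t=np.array(info['t'])
    v=np.array([(at[1]*640-info['cx'])/f,(at[0]*400-info['cy'])/f,1])
    d=R.T@v; return -R.T@t,d/np.linalg.norm(d)
def tri(rays):
    A=np.zeros((3,3));b=np.zeros(3)
    for o,d in rays:
        P=np.eye(3)-np.outer(d,d);A+=P;b+=P@o
    X=np.linalg.solve(A,b)
    return X,[float(np.linalg.norm((np.eye(3)-np.outer(d,d))@(X-o))) for o,d in rays]
def atz(r,z): o,d=r; return o+d*(z-o[2])/d[2]
E
cat > a.py <<'E'
from h import *
np.set_printoptions(precision=4,suppress=True)
R={}
for c in ['scene','top','wrist']:
    im,info=shot(c,c+'0.png')
    for n in ['leg_tube','rim','mark','foot','hinge','lever_tip']:
        r=bot.mark_of(n,c)
        print(c,n,[(round(k['score'],2),np.round(np.array(k['at'])*[400,640],1).tolist()) for k in r[:3]])
        if r: R.setdefault(n,[]).append(ray(info,r[0]['at'])); print('   at z.232',atz(R[n][-1],.232))
for n in R:
    if len(R[n])>1: print(n,*tri(R[n]))
s=bot.read_state();print(s['time'],s['tool_pos'],s['tcp_rot'],s['width'],s['wrist_force'])
E
python3 a.py
```

```text
pics
scene leg_tube [(0.96, [174.1, 321.7])]
   at z.232 [ 0.4976 -0.0037  0.232 ]
scene rim [(0.67, [182.1, 332.1])]
   at z.232 [0.5064 0.0414 0.232 ]
scene mark [(0.7, [196.6, 349.5])]
   at z.232 [0.5239 0.1156 0.232 ]
scene foot [(0.75, [158.4, 301.7])]
   at z.232 [ 0.4787 -0.0971  0.232 ]
scene hinge [(0.85, [185.1, 330.1])]
   at z.232 [0.5201 0.0444 0.232 ]
scene lever_tip [(0.52, [180.2, 309.9])]
   at z.232 [ 0.5403 -0.0149  0.232 ]
top leg_tube [(0.67, [224.0, 324.2]), (0.21, [257.0, 458.7])]
   at z.232 [0.5053 0.0062 0.232 ]
top rim [(0.86, [222.8, 308.8])]
   at z.232 [0.5083 0.0416 0.232 ]
top mark []
top foot [(0.88, [236.5, 377.4])]
   at z.232 [ 0.4759 -0.1145  0.232 ]
top hinge [(0.8, [215.2, 314.0])]
   at z.232 [0.5257 0.0296 0.232 ]
top lever_tip [(0.4, [205.7, 332.5])]
   at z.232 [ 0.5474 -0.0132  0.232 ]
wrist leg_tube []
wrist rim []
wrist mark []
wrist foot []
wrist hinge []
wrist lever_tip []
leg_tube [0.5056 0.0048 0.2423] [0.0019633239896223575, 0.00196332398962234]
rim [0.5079 0.0419 0.2334] [0.00045789455386566696, 0.00045789455386569216]
foot [ 0.4728 -0.1105  0.2226] [0.006398765042501563, 0.006398765042501632]
hinge [0.5217 0.0361 0.2293] [0.007718358168158314, 0.007718358168158271]
lever_tip [ 0.5459 -0.0119  0.2382] [0.0012509129664758072, 0.001250912966475764]
1.05 [0.2301 0.6346 0.2313] [0.5437 3.0942 0.0002] 0.9996367774202848 [-0.0334  0.5934  0.544 ]
```

View pics/scene0.png

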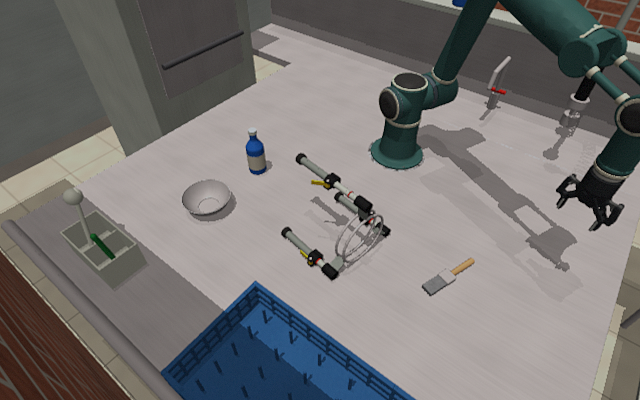

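View pics/top0.png

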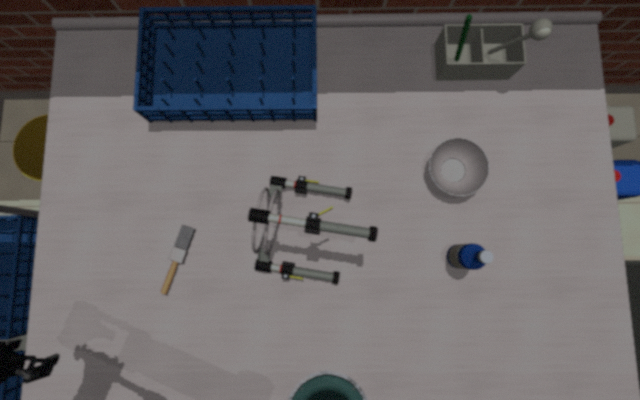

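The scene picture shows the loose leg running from foot (row 158, col 301) through the collar (182, 332) to the red ring (197, 349). In the top picture the collar is at about (223, 313), the foot at (234, 377) and the ring at about (218, 280). The leg's +y is about (0.205, 0.979) and the lever opens towards world +x. I'll rise and move above it now.

{"fn": "servo_tool", "kwargs": {"series": [[0.385,-0.876,1,0,0,-0.09,0],[0.385,-0.876,1,0,0,-0.09,0],[0.385,-0.876,1,0,0,-0.09,0],[0.385,-0.876,1,0,0,-0.09,0],[0.385,-0.876,1,0,0,-0.09,0]]}}

```text
time: 1.55
tool_pos: [0.2902, 0.5022, 0.3885]
tcp_rot: [0.977, 2.982, 0.015]
wrist_force: [-0.3, 0.8, 0.2]
width: 1.003
grip_force: 0.0
```

{"fn": "servo_tool", "kwargs": {"series": [[0.385,-0.876,0,0,0,-0.09,0],[0.385,-0.876,0,0,0,-0.09,0],[0.385,-0.876,0,0,0,-0.09,0],[0.385,-0.876,0,0,0,-0.09,0]]}}

```text
time: 1.95
tool_pos: [0.3471, 0.3681, 0.3813]
tcp_rot: [1.391, 2.815, -0.001]
wrist_force: [-1.1, -0.2, 0.5]
width: 0.999
grip_force: 0.0
```

{"fn": "servo_tool", "kwargs": {"series": [[0.385,-0.876,0,0,0,-0.09,0],[0.385,-0.876,0,0,0,-0.09,0],[0.385,-0.876,0,0,0,-0.09,0],[0.385,-0.876,0,0,0,-0.09,0]]}}

```text
time: 2.35
tool_pos: [0.4048, 0.2371, 0.381]
tcp_rot: [1.775, 2.591, -0.002]
wrist_force: [0.1, 0.4, 0.2]
width: 1.001
grip_force: 0.0
```

{"fn": "servo_tool", "kwargs": {"series": [[0.385,-0.876,0,0,0,-0.09,0],[0.385,-0.876,0,0,0,-0.09,0],[0.385,-0.876,0,0,0,-0.09,0],[0.385,-0.876,0,0,0,-0.09,0]]}}

```text
time: 2.75
tool_pos: [0.4626, 0.1062, 0.3806]
tcp_rot: [2.122, 2.316, -0.002]
wrist_force: [0.3, 0.3, -0.7]
width: 0.997
grip_force: 0.0
```

{"fn": "servo_tool", "kwargs": {"series": [[0.385,-0.876,0,0,0,-0.094,0],[0.385,-0.876,0,0,0,-0.094,0],[0.385,-0.876,0,0,0,-0.094,0],[0.385,-0.876,0,0,0,-0.094,0],[0.385,-0.876,0,0,0,-0.094,0]]}}

```text
time: 3.25
tool_pos: [0.5191, -0.0215, 0.3805]
tcp_rot: [-2.434, -1.983, 0.0]
wrist_force: [-0.1, 0.2, 0.0]
width: 1.003
grip_force: 0.0
```

```bash
cat > b.py <<'E'
from h import *
import sys
from scipy.spatial.transform import Rotation as Ro
np.set_printoptions(precision=4,suppress=True)
s=bot.read_state();print(s['time'],s['tool_pos'],s['width'],s['wrist_force'],s['grip_force'])
M=Ro.from_rotvec(s['tcp_rot']).as_matrix();print('toolx',M[:,0],'tooly',M[:,1])
R={};tag=sys.argv[1]
for c in ['scene','top','wrist']:
    im,info=shot(c,c+tag+'.png')
    if c=='wrist': print('cam',-np.array(info['R']).T@info['t'],np.array(info['R'])[2])
    for n in ['leg_tube','rim','mark','foot','hinge','lever_tip']:
        r=bot.mark_of(n,c)
        if r and r[0]['score']>.3:
            q=ray(info,r[0]['at']); R.setdefault(n,[]).append(q)
            print(c,n,round(r[0]['score'],2),np.round(np.array(r[0]['at'])*[400,640],1),'z.232:',atz(q,.232)[:2])
for n in R:
    if len(R[n])>1: print(n,*tri(R[n]))
E
python3 b.py 1
```

```text
3.25 [ 0.5191 -0.0215  0.3805] 1.0031501039032413 [-0.1124  0.2077  0.034 ] 0.0
toolx [0.2024 0.9793 0.0011] tooly [ 0.9793 -0.2024 -0.0019]
scene leg_tube 0.96 [175.4 322.2] z.232: [0.5014 0.0009]
scene rim 0.57 [186.8 333.5] z.232: [0.5198 0.0564]
scene mark 0.82 [194.8 352.8] z.232: [0.5122 0.119 ]
scene foot 0.62 [158.9 303.4] z.232: [ 0.4772 -0.0914]
scene hinge 0.84 [186.2 327.9] z.232: [0.5279 0.0421]
scene lever_tip 0.45 [179.7 308.8] z.232: [ 0.5405 -0.0189]
top leg_tube 0.7 [229.9 326.8] z.232: [0.4918 0.0005]
top rim 0.79 [224.9 307.8] z.232: [0.5034 0.0439]
top foot 0.72 [215.1 314.4] z.232: [0.5259 0.0287]
top hinge 0.78 [215.  313.5] z.232: [0.5261 0.0307]
cam [0.5321 0.0423 0.5245] [-0.0517 -0.2523 -0.9663]
wrist leg_tube 0.72 [176.7 298.1] z.232: [ 0.499  -0.0009]
wrist rim 0.56 [121.2 293.2] z.232: [0.5066 0.054 ]
wrist mark 0.78 [ 61.1 287.7] z.232: [0.5138 0.1079]
wrist foot 0.89 [272.9 302.2] z.232: [ 0.4789 -0.1097]
wrist hinge 0.65 [138.9 308.5] z.232: [0.5177 0.0343]
wrist lever_tip 0.67 [174.  342.1] z.232: [ 0.5442 -0.0074]
leg_tube [ 0.4955 -0.0016  0.2254] [0.0017162158936639999, 0.0038178130033937373, 0.002744705364433527]
rim [0.5055 0.0488 0.2164] [0.0018572546259222778, 0.0044751637602512, 0.00589090155355467]
mark [0.5104 0.1129 0.2254] [0.004509906735401909, 0.004509906735401751]
foot [ 0.5239 -0.0139  0.3379] [0.038134676341653254, 0.04234003184791445, 0.04260227947587375]
hinge [0.5216 0.0339 0.2237] [0.0031149262228291497, 0.006196593431413412, 0.0042526939971590525]
lever_tip [ 0.5459 -0.0095  0.2403] [0.0039293496148006535, 0.003929349614800476]
```

View pics/wrist1.png

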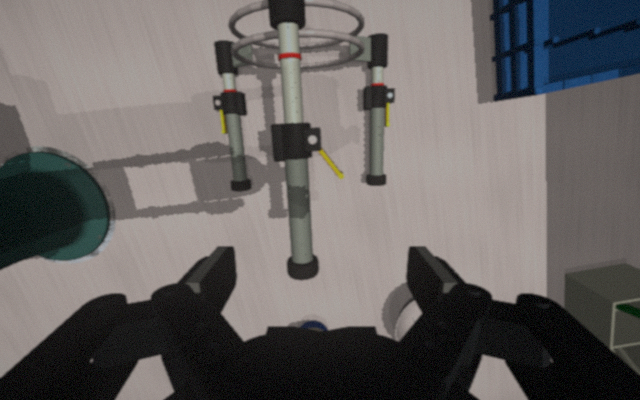

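The wrist picture shows the leg along cols 288 to 302. The ring is at rows 53 to 59, the collar's rim at about row 123, the foot at about (268, 302) and the lever tip at about (176, 342). I'll extract these edges precisely.

```bash
cat > m.py <<'E'
from h import *
import sys
from scipy.spatial.transform import Rotation as Ro
np.set_printoptions(precision=4,suppress=True)
Y=np.array([.2045,.9789,0]);Xl=np.array([.9789,-.2045,0])
def measure(tag,show=True):
    s=bot.read_state(); im,info=shot('wrist','wrist'+tag+'.png'); a=im.astype(int)
    f=200/np.tan(np.radians(info['vertical_fov'])/2);R=np.array(info['R']);t=np.array(info['t'])
    def pix(P): c=R@P+t; return np.array([c[1]/c[2]*f+info['cy'],c[0]/c[2]*f+info['cx']])
    red=((a[:,:,0]>110)&(a[:,:,1]<70)&(a[:,:,2]<70)).astype(np.uint8)
    n,l,st,ce=cv2.connectedComponentsWithStats(red)
    # predicted ring location picks the component
    ks=[k for k in range(1,n) if st[k,4]>15]
    p=pix(MARK+[0,0,.0095]); k=min(ks,key=lambda k:np.hypot(ce[k][1]-p[0],ce[k][0]-p[1]))
    x0,y0,w,h=st[k,:4]; c=int(round(ce[k][0]))
    print('ring box',x0,y0,w,h,'pred',p)
    # along axis columns: sample intensity on top line of collar
    res={}
    ys=np.arange(-.09,.03,.0002)
    g=cv2.GaussianBlur(im,(3,3),0).astype(np.float32)
    def prof(z,off,ch):
        P=np.array([pix(MARK+Y*y+Xl*off+[0,0,z]) for y in ys]).astype(np.float32)
        return cv2.remap(g,P[:,1:2],P[:,0:1],cv2.INTER_LINEAR)[:,0]
    pr=np.mean([prof(.0095,o,0) for o in (-.003,0,.003)],0); rd=pr[:,0]-pr[:,1]
    i=np.where(rd>rd.max()/2)[0]; res['mark']=ys[i[0]];res['markend']=ys[i[-1]]
    pc=np.mean([prof(.0165,o,0) for o in (-.003,0,.003)],0).mean(1)
    j=[q for q in range(len(ys)) if ys[q]<res['mark']+.003 and pc[q]<80 ]
    res['rim']=ys[j[-1]] if j else None; res['collarback']=ys[j[0]] if j else None
    res['gap']=res['mark']-res['rim'] if j else None
    print(s['time'],s['tool_pos'],s['width'],s['wrist_force'],s['grip_force']);print({k:None if v is None else round(1000*v,1) for k,v in res.items()})
    # lateral: tube edges at z axis
    o=atz(ray(info,((y0+h/2)/400,(x0+w/2-.5+.5)/640)),.2415); print('ring centre world',o)
    return im,info,res,s
MARK=np.array([.5155,.1079,.232])
E
cat > m1.py <<'E'
from m import *
im,info,res,s=measure('2')
for r,c,n,z in [(276,302.5,'footend',.228),(123,291,'rimtop',.2485),(59,289,'ring',.2415),(200,299,'tube200',.244),(240,301,'tube240',.244),(176,342.5,'levtip',.24),(140,313,'pin',.24)]:
    print(n,atz(ray(info,(r/400,c/640)),z))
for r in (80,105,190,210,240): print(r,im[r,280:315].mean(1).astype(int))
E
python3 m1.py
```

```text
ring box 279 53 22 5 pred [ 58.1711 288.2307]
4.3 [ 0.5188 -0.0225  0.3813] 0.9993232865306797 [ 0.0985 -0.1713 -0.6453] 0.0
{'mark': np.float64(1.2), 'markend': np.float64(4.8), 'rim': np.float64(1.2), 'collarback': np.float64(-90.0), 'gap': np.float64(0.0)}
ring centre world [0.5176 0.1097 0.2415]
footend [ 0.4777 -0.1158  0.228 ]
rimtop [0.5057 0.0521 0.2485]
ring [0.516  0.1071 0.2415]
tube200 [ 0.4959 -0.0228  0.244 ]
tube240 [ 0.4883 -0.0657  0.244 ]
levtip [ 0.5439 -0.0083  0.24  ]
pin [0.5222 0.0325 0.24  ]
80 [142 118 105 114 123 132 142 149 153 162 164 166 165 162 156 151 144 136
 128 116 112 130 141 147 146 145 146 144 147 144 149 143 148 145 143]
105 [159 154 134 113 109 120 126 133 144 144 159 165 167 167 165 161 157 149
 141 134 122 118 125 136 149 151 151 150 149 148 149 146 146 144 153]
190 [108 116 137 156 157 153 128  91  68  72  69  67  67  70  67  70  69  76
  69  69  65  67  68  62  62  62  64  61  80 112 141 151 153 155 149]
210 [104 108 101 108 106 106 102 104  84  77  62  70  74  76  73  79  79  79
  79  80  77  76  72  75  73  70  68  63  63  73 113 144 158 159 164]
240 [161 157 161 160 158 159 157 160 156 143 119  86  85  94  99 103 111 115
 114 118 121 122 122 121 113 117 109 109 101  96  87 101 127 154 159]
```

```bash
cat > fix.py <<'E'
s=open('m.py').read()
a=s.index("    j=[q"); b=s.index("    print(s['time']")
s=s[:a]+"""    pc=np.mean([prof(.0165,o,0)[:,0] for o in (-.003,0,.003)],0)
    q=i[0]-5
    while q>0 and pc[q]>75: q-=1
    res['rim']=ys[q]; res['gap']=res['mark']-ys[q]
"""+s[b:]
open('m.py','w').write(s)
E
python3 fix.py
cat > m2.py <<'E'
from m import *
import m
info=bot.camera_info('wrist')
P=[atz(ray(info,((r+.5)/400,(c+.5)/640)),.2325) for r,c in [(240,301.2),(190,297.8),(105,292.3),(80,290.6),(55,289.5)]]
P=np.array(P);print(P)
k=np.polyfit(P[:,1],P[:,0],1);print('slope',k, 'res',P[:,0]-np.polyval(k,P[:,1]))
Y=np.array([k[0],1,0]);Y/=np.linalg.norm(Y);print('Y',Y,'X',Y[1],-Y[0])
m.Y=Y;m.Xl=np.array([Y[1],-Y[0],0]); m.MARK=np.array([np.polyval(k,.1075),.1075,.232])
print(m.MARK)
im,info,res,s=measure('3')
mk=m.MARK+Y*res['mark'];rim=m.MARK+Y*res['rim'];O=rim-.052*Y
print('mark',mk,'rim',rim,'O',O,'approach(+24,-8)',O+.024*m.Xl-.008*Y)
E
python3 m2.py
```

```text
[[ 0.4871 -0.0709  0.2325]
 [ 0.496  -0.0153  0.2325]
 [ 0.5096  0.0683  0.2325]
 [ 0.5132  0.0906  0.2325]
 [ 0.5171  0.1119  0.2325]]
slope [0.1631 0.4986] res [ 0.0001 -0.0001 -0.0001 -0.0002  0.0003]
Y [0.1609 0.987  0.    ] X 0.986963593871368 -0.16094366832066814
[0.5161 0.1075 0.232 ]
ring box 279 53 22 5 pred [ 58.5102 288.9926]
4.35 [ 0.5188 -0.0225  0.3813] 0.9999413181597161 [ 0.2924 -0.2033  0.0896] 0.0
{'mark': np.float64(1.6), 'markend': np.float64(5.0), 'rim': np.float64(-56.8), 'gap': np.float64(58.4)}
ring centre world [0.5176 0.1097 0.2415]
mark [0.5164 0.1091 0.232 ] rim [0.507  0.0514 0.232 ] O [0.4986 0.0001 0.232 ] approach(+24,-8) [ 0.521  -0.0116  0.232 ]
```

{"fn": "servo_tool", "kwargs": {"series": [[0.013,0.07,-0.4,0,0,0.0133,0],[0.013,0.07,-0.8,0,0,0.0133,0],[0.013,0.07,-0.8,0,0,0.0133,0],[0.013,0.07,-0.8,0,0,0.0133,0]]}}

```text
time: 4.8
tool_pos: [0.5177, -0.0116, 0.2565]
tcp_rot: [-2.388, -2.031, 0.01]
wrist_force: [-0.3, -0.4, -1.3]
width: 0.997
grip_force: 0.0
```

```bash
sed -i 's/^Y=np.array.*/Y=np.array([.1609,.987,0]);Xl=np.array([.987,-.1609,0])/; s/^MARK=.*/MARK=np.array([.5164,.1091,.232])/' m.py
cat > m3.py <<'E'
import sys
from m import *
im,info,res,s=measure(sys.argv[1])
d=s['tool_pos']-MARK
gap=res['gap'] or 0
rimp=MARK+Y*(res['mark']-gap); O=rimp-.052*Y
e=np.array(s['tool_pos'])-O
print('TCP in leg frame mm: x %.1f y %.1f z %.1f'%tuple(1000*np.array([e@Xl,e@Y,e[2]])), 'f leg', np.dot(s['wrist_force'],Xl),np.dot(s['wrist_force'],Y))
E
python3 m3.py 4
```

```text
ring box 260 8 41 12 pred [ 16.0927 278.7928]
4.8 [ 0.5177 -0.0116  0.2565] 0.9967699248808987 [-0.2709 -0.384  -1.2562] 0.0
{'mark': np.float64(0.0), 'markend': np.float64(3.8), 'rim': np.float64(-57.8), 'gap': np.float64(57.8)}
ring centre world [0.5174 0.1098 0.2415]
TCP in leg frame mm: x 20.7 y -9.1 z 24.5 f leg -0.20561426815065795 -0.42264927858326506
```

View pics/wrist4.png

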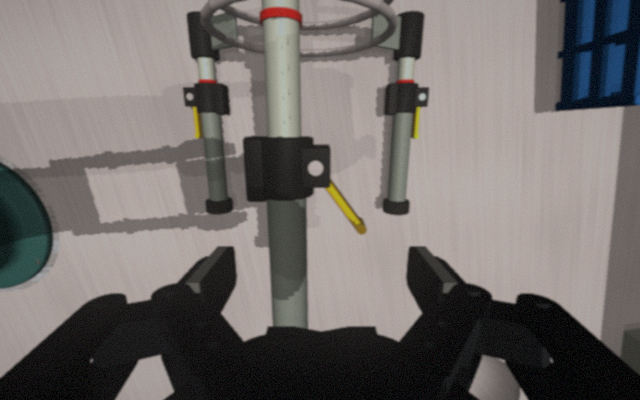

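The leg is at cols 262 to 310, finger A is left of the tube and finger B is right of the lever tip at about (230, 363), so both are clear. The gap is still about 58 mm. I'll descend and settle.

{"fn": "servo_tool", "kwargs": {"series": [[0,0,-0.2,0,0,0,0],[0,0,-0.37,0,0,0,0],[0,0,-0.37,0,0,0,0],[0,0,-0.37,0,0,0,0],[0,0,-0.37,0,0,0,0]]}}

```text
time: 5.35
tool_pos: [0.5227, -0.0121, 0.2088]
tcp_rot: [2.391, 2.033, 0.005]
wrist_force: [-0.5, 0.3, -0.6]
width: 0.999
grip_force: 0.0
```

```bash
python3 m3.py 5
```

```text
ring box 172 73 20 4 pred [-38.3328 242.6097]
5.35 [ 0.5227 -0.0121  0.2088] 0.9988386564875191 [-0.4843  0.2788 -0.6233] 0.0
{'mark': np.float64(-90.0), 'markend': np.float64(-59.2), 'rim': np.float64(29.0), 'gap': np.float64(-119.0)}
ring centre world [0.4871 0.0791 0.2415]
TCP in leg frame mm: x 25.7 y -95.6 z -23.2 f leg -0.5228851342102493 0.19727154201049452
```

View pics/wrist5.png

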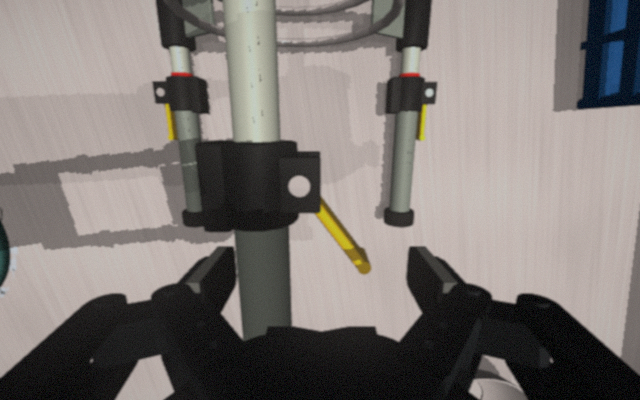

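Finger A is left of the tube (tube's left edge at col 240), and B is right of the lever tip at (268, 364). I'll nudge A up to the tube and push on the collar's shoulder.

{"fn": "servo_tool", "kwargs": {"series": [[0.02,-0.003,0,0,0,0,0],[0.03,0.06,0,0,0,0,0],[0.04,0.12,0,0,0,0,0],[0.05,0.18,0,0,0,0,0],[0.06,0.24,0,0,0,0,0],[0.07,0.31,0,0,0,0,0],[0.082,0.378,0,0,0,0,0],[0.082,0.378,0,0,0,0,0],[0.082,0.378,0,0,0,0,0]]}}

```text
time: 6.3
tool_pos: [0.5326, 0.0456, 0.2053]
tcp_rot: [-2.392, -2.035, 0.001]
wrist_force: [0.0, -1.9, 0.6]
width: 1.001
grip_force: 0.9
```

```bash
python3 m3.py 6
```

```text
ring box 226 136 55 11 pred [144.4374 249.6538]
6.3 [0.5326 0.0456 0.2053] 1.0012299795004163 [ 0.0246 -1.9397  0.6364] 0.8726310543715954
{'mark': np.float64(-0.6), 'markend': np.float64(3.0), 'rim': np.float64(-11.4), 'gap': np.float64(10.8)}
ring centre world [0.518  0.1099 0.2415]
TCP in leg frame mm: x 26.3 y 3.3 z -26.7 f leg 0.3364110820331982 -1.9104737338848123
```

View pics/wrist6.png

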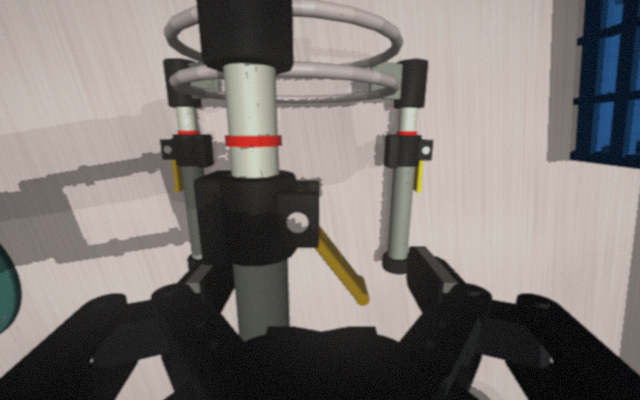

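The gap is now small: ring at rows 136 to 147, collar rim at about row 173, lever still open. I'll re-measure with the rim taken at the post's surface, where the camera sees the front face.

```bash
sed -i 's/pc=np.mean(\[prof(.0165,o,0)\[:,0\]/pc=np.mean([prof(.0095,o,0)[:,0]/' m.py; python3 m3.py 7; python3 -c "
from h import *
i=cv2.imread('pics/wrist7.png')[:,:,::-1]
for r in range(126,188): print(r,i[r,245:257].mean(0).astype(int).tolist(),end=' ')"
```

```text
ring box 226 135 55 11 pred [143.5448 249.5435]
6.35 [0.5326 0.0452 0.2053] 0.9991274503200279 [ 0.3619 -1.2867  0.7757] 0.873467568308115
{'mark': np.float64(-0.6), 'markend': np.float64(3.0), 'rim': np.float64(-13.2), 'gap': np.float64(12.6)}
ring centre world [0.5181 0.1099 0.2415]
TCP in leg frame mm: x 26.3 y 4.8 z -26.7 f leg 0.5642178867261269 -1.2117044281654092
126 [203, 208, 192] 127 [203, 209, 193] 128 [203, 208, 192] 129 [203, 209, 192] 130 [202, 208, 191] 131 [203, 209, 192] 132 [202, 208, 191] 133 [203, 207, 191] 134 [203, 187, 172] 135 [205, 129, 118] 136 [206, 68, 60] 137 [205, 47, 40] 138 [205, 48, 39] 139 [205, 47, 38] 140 [206, 48, 41] 141 [204, 48, 41] 142 [200, 46, 39] 143 [200, 47, 40] 144 [200, 49, 42] 145 [193, 72, 65] 146 [181, 123, 112] 147 [183, 173, 159] 148 [195, 199, 182] 149 [200, 205, 188] 150 [198, 202, 186] 151 [199, 203, 186] 152 [199, 204, 187] 153 [200, 205, 187] 154 [201, 205, 189] 155 [201, 205, 188] 156 [201, 205, 188] 157 [201, 205, 188] 158 [201, 205, 187] 159 [200, 204, 187] 160 [201, 205, 188] 161 [200, 204, 186] 162 [200, 204, 186] 163 [200, 204, 186] 164 [200, 203, 185] 165 [200, 204, 186] 166 [200, 203, 185] 167 [199, 203, 186] 168 [200, 203, 185] 169 [199, 203, 185] 170 [200, 203, 185] 171 [199, 202, 185] 172 [199, 203, 186] 173 [199, 203, 184] 174 [198, 202, 185] 175 [198, 202, 184] 176 [191, 194, 176] 177 [160, 161, 147] 178 [104, 105, 96] 179 [53, 53, 49] 180 [33, 30, 29] 181 [35, 33, 31] 182 [40, 37, 35] 183 [43, 41, 39] 184 [45, 42, 41] 185 [45, 43, 41] 186 [44, 43, 41] 187 [45, 43, 42]
```

{"fn": "servo_tool", "kwargs": {"series": [[0.006,0.04,0,0,0,0,0],[0.013,0.079,0,0,0,0,0],[0.013,0.079,0,0,0,0,0],[0.013,0.079,0,0,0,0,0],[0.013,0.079,0,0,0,0,0]]}}

```text
time: 6.9
tool_pos: [0.5345, 0.0568, 0.2053]
tcp_rot: [-2.393, -2.034, 0.001]
wrist_force: [-1.5, -1.2, -1.2]
width: 1.001
grip_force: 0.9
```

```bash
cat > rows.py <<'E'
# gap in pixel rows along the post: ring's near edge -> collar's dark, scaled by the 4 mm ring
from h import *
import sys
def rows(fn):
    i=cv2.imread('pics/'+fn)[:,:,::-1].astype(float)[:,245:257].mean(1)
    rd=i[:,0]-i[:,1]; k=np.where(rd[60:240]>80)[0]+60
    d=k[-1]+1
    while i[d,0]>100: d+=1
    print('ring rows',k[0],k[-1],'dark from',d,'gap mm ~',round((d-k[-1]-1)*4/(k[-1]-k[0]+1),2), 'around',i[k[-1]-2:d+3].astype(int).tolist()[:12])
rows(sys.argv[1])
E
python3 m3.py 8; python3 rows.py wrist8.png
```

```text
ring box 227 165 55 14 pred [175.3059 251.3729]
6.9 [0.5345 0.0568 0.2053] 1.0010035999556957 [-1.4924 -1.1803 -1.1643] 0.9255220927298069
{'mark': np.float64(-1.0), 'markend': np.float64(2.8), 'rim': np.float64(-2.0), 'gap': np.float64(1.0)}
ring centre world [0.5178 0.1101 0.2415]
TCP in leg frame mm: x 26.3 y 5.3 z -26.7 f leg -1.2830708591290436 -1.4051213494632704
ring rows 168 178 dark from 179 gap mm ~ 0.0 around [[209, 42, 34], [190, 38, 32], [138, 34, 30], [75, 31, 28], [40, 30, 29], [37, 32, 32]]
```

By image the rim is at the ring: the ring's full width still shows and the dark collar starts right after it. Next I'll narrow the fingers around tube and lever, keeping A by the tube and not yet moving the lever.

{"fn": "servo_tool", "kwargs": {"series": [[-0.014,0.0023,0,0,0,0,0.08],[-0.028,0.0046,0,0,0,0,0.16],[-0.0415,0.0068,0,0,0,0,0.235],[-0.0415,0.0068,0,0,0,0,0.235],[-0.0415,0.0068,0,0,0,0,0.235]], "newtons": 40}}

```text
time: 7.45
tool_pos: [0.5283, 0.0577, 0.2061]
tcp_rot: [-2.393, -2.034, 0.001]
wrist_force: [-4.2, -0.7, 3.8]
width: 0.765
grip_force: 2.7
```

```bash
python3 m3.py 9; python3 rows.py wrist9.png
```

```text
ring box 244 164 54 15 pred [174.6698 268.3736]
7.45 [0.5283 0.0577 0.2061] 0.7654397035673747 [-4.2432 -0.6876  3.8406] 2.7210307493805885
{'mark': np.float64(-1.2), 'markend': np.float64(2.8), 'rim': np.float64(-2.2), 'gap': np.float64(1.0)}
ring centre world [0.5176 0.1101 0.2415]
TCP in leg frame mm: x 20.0 y 5.4 z -25.9 f leg -4.07740074548589 -1.3614197340281418
ring rows 167 176 dark from 178 gap mm ~ 0.4 around [[183, 37, 31], [176, 38, 32], [151, 42, 37], [105, 41, 36], [60, 34, 33], [39, 32, 31], [35, 31, 30]]
```

View pics/wrist9.png

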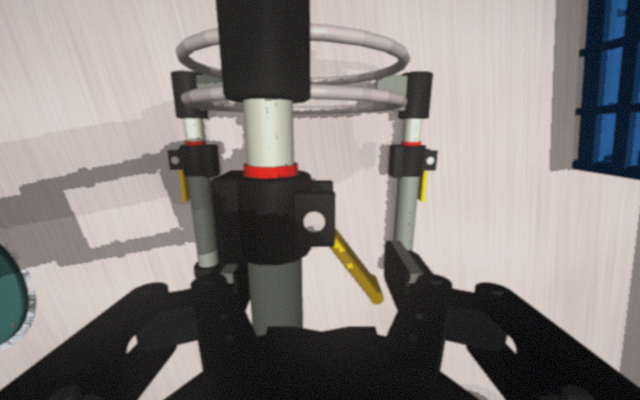

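Ring at (171, 271), with the collar's rim touching it. A bears on the tube, and B is just outside the lever tip at (300, 378). I'll close part way.

{"fn": "servo_tool", "kwargs": {"series": [[-0.01,0.0017,0,0,0,0,0.275],[-0.02,0.0034,0,0,0,0,0.313],[-0.031,0.005,0,0,0,0,0.35],[-0.0415,0.0068,0,0,0,0,0.388],[-0.0415,0.0068,0,0,0,0,0.388],[-0.0415,0.0068,0,0,0,0,0.388]], "newtons": 40}}

```text
time: 8.1
tool_pos: [0.5222, 0.0587, 0.2074]
tcp_rot: [-2.394, -2.034, 0.0]
wrist_force: [-7.7, -1.8, 11.7]
width: 0.615
grip_force: 12.0
```

```bash
cat > rows.py <<'E'
from h import *
import sys
def rows(fn):
    im=cv2.imread('pics/'+fn)[:,:,::-1].astype(float)
    red=(im[:,:,0]>110)&(im[:,:,1]<70)&(im[:,:,2]<70); red[:,:215]=0;red[:,360:]=0
    n,l,st,ce=cv2.connectedComponentsWithStats(red.astype(np.uint8)); k=1+np.argmax(st[1:,4]); c=int(ce[k][0])
    i=im[:,c-5:c+6].mean(1); r0=int(ce[k][1])
    print('centre',ce[k]); print([(r,*i[r].astype(int).tolist()) for r in range(r0-8,r0+14)])
rows(sys.argv[1])
E
python3 m3.py 10; python3 rows.py wrist10.png;  python3 rows.py wrist9.png
```

```text
ring box 260 163 53 15 pred [174.0235 285.0222]
8.1 [0.5222 0.0587 0.2074] 0.6145637979036217 [-7.7376 -1.8344 11.6634] 12.017054110765457
{'mark': np.float64(-1.2), 'markend': np.float64(2.8), 'rim': np.float64(-2.2), 'gap': np.float64(1.0)}
ring centre world [0.5172 0.1103 0.2415]
TCP in leg frame mm: x 13.8 y 5.4 z -24.6 f leg -7.341855695750098 -3.05555008449755
centre [285.81583794 171.2412523 ]
[(163, 222, 225, 210), (164, 221, 225, 208), (165, 211, 206, 187), (166, 198, 145, 131), (167, 211, 77, 68), (168, 223, 49, 42), (169, 223, 47, 39), (170, 224, 48, 41), (171, 223, 47, 38), (172, 223, 46, 39), (173, 221, 47, 38), (174, 220, 48, 40), (175, 219, 45, 36), (176, 201, 45, 40), (177, 144, 45, 41), (178, 75, 38, 35), (179, 41, 34, 32), (180, 43, 40, 39), (181, 47, 43, 42), (182, 48, 45, 44), (183, 51, 47, 45), (184, 50, 47, 45)]
centre [269.92442882 171.75571178]
[(163, 219, 222, 206), (164, 219, 223, 206), (165, 211, 214, 194), (166, 198, 175, 159), (167, 199, 111, 100), (168, 215, 59, 52), (169, 221, 47, 39), (170, 221, 47, 39), (171, 221, 47, 40), (172, 221, 46, 39), (173, 220, 46, 38), (174, 218, 46, 39), (175, 217, 46, 37), (176, 215, 44, 37), (177, 191, 44, 38), (178, 127, 39, 34), (179, 62, 34, 33), (180, 38, 34, 32), (181, 42, 39, 37), (182, 48, 44, 42), (183, 48, 45, 44), (184, 53, 50, 48)]
```

```bash
cat > p.py <<'E'
from m import *
info=bot.camera_info('wrist');f=200/np.tan(np.radians(info['vertical_fov'])/2);R=np.array(info['R']);t=np.array(info['t'])
s=bot.read_state()['tool_pos']
def row(P): c=R@P+t; return c[1]/c[2]*f+info['cy']
for tp in ([.5326,.0452,.2053],[.5345,.0568,.2053],[.5283,.0577,.2061],s):
    M=MARK-Y*.0008+[0,0,.0095]-np.array(tp)+s
    print(tp,[round(row(M+Y*v),2) for v in (-.012,0,.004)],'rows/mm',round((row(M)-row(M+Y*.004))/4,2))
E
python3 p.py
```

```text
[0.5326, 0.0452, 0.2053] [np.float64(177.88), np.float64(145.73), np.float64(134.59)] rows/mm 2.79
[0.5345, 0.0568, 0.2053] [np.float64(207.64), np.float64(177.24), np.float64(166.72)] rows/mm 2.63
[0.5283, 0.0577, 0.2061] [np.float64(206.81), np.float64(176.59), np.float64(166.13)] rows/mm 2.61
[0.5221 0.0587 0.2074] [np.float64(205.97), np.float64(176.08), np.float64(165.73)] rows/mm 2.59
```

{"fn": "servo_tool", "kwargs": {"series": [[-0.011,0.0018,0.004,0,0,0,0.425],[-0.022,0.0035,0.008,0,0,0,0.46],[-0.033,0.0053,0.011,0,0,0,0.495],[-0.043,0.007,0.015,0,0,0,0.53],[-0.043,0.007,0.015,0,0,0,0.53],[-0.043,0.007,0.015,0,0,0,0.53]], "newtons": 40}}

```text
time: 8.75
tool_pos: [0.5161, 0.0596, 0.2089]
tcp_rot: [2.393, 2.035, -0.0]
wrist_force: [-4.3, -2.1, 8.0]
width: 0.469
grip_force: 8.6
```

```bash
python3 m3.py 11; python3 rows.py wrist11.png; python3 p.py|tail -1
```

```text
ring box 276 163 52 14 pred [173.0689 301.2713]
8.75 [0.5161 0.0596 0.2089] 0.46893927611510317 [-4.2677 -2.0999  7.9955] 8.573438641615212
{'mark': np.float64(-1.2), 'markend': np.float64(2.8), 'rim': np.float64(-2.2), 'gap': np.float64(1.0)}
ring centre world [0.5169 0.1102 0.2415]
TCP in leg frame mm: x 7.7 y 5.3 z -23.1 f leg -3.8743348984935175 -2.7592809011652357
centre [301.29566855 170.4180791 ]
[(162, 223, 226, 211), (163, 222, 226, 210), (164, 214, 211, 192), (165, 199, 150, 137), (166, 214, 83, 73), (167, 224, 52, 45), (168, 225, 48, 40), (169, 225, 50, 41), (170, 225, 48, 41), (171, 224, 48, 40), (172, 223, 48, 40), (173, 221, 47, 39), (174, 221, 48, 41), (175, 204, 47, 41), (176, 144, 45, 40), (177, 76, 40, 36), (178, 40, 33, 32), (179, 40, 38, 37), (180, 44, 41, 40), (181, 48, 45, 44), (182, 49, 47, 45), (183, 50, 48, 45)]
[0.5161 0.0596 0.2089] [np.float64(204.65), np.float64(175.1), np.float64(164.89)] rows/mm 2.55
```

View pics/wrist11.png

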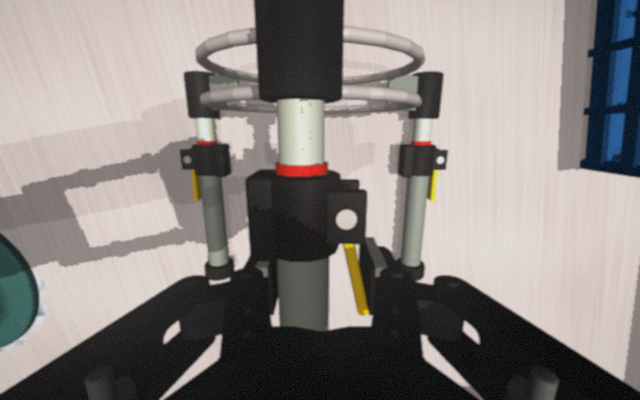

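The lever is nearly shut, the rim is still on the ring (boundary at row 176), and finger B sits on the lever. I'll do the final squeeze.

{"fn": "servo_tool", "kwargs": {"series": [[-0.008,0.0013,0.003,0,0,0,0.56],[-0.016,0.0026,0.006,0,0,0,0.59],[-0.024,0.004,0.009,0,0,0,0.625],[-0.024,0.004,0.01,0,0,0,0.7],[-0.024,0.004,0.01,0,0,0,0.75],[-0.024,0.004,0.01,0,0,0,0.75],[-0.024,0.004,0.01,0,0,0,0.75],[-0.024,0.004,0.01,0,0,0,0.75]], "newtons": 60}}

```text
time: 9.6
tool_pos: [0.5113, 0.0604, 0.2101]
tcp_rot: [-2.393, -2.032, 0.003]
wrist_force: [-8.9, -2.5, 13.6]
width: 0.345
grip_force: 60.8
```

```bash
python3 m3.py 12; python3 rows.py wrist12.png; python3 p.py|tail -1
```

```text
ring box 288 163 51 14 pred [172.6885 313.3643]
9.6 [0.5113 0.0604 0.2101] 0.345337242554856 [-8.898  -2.4732 13.5958] 60.82155095413327
{'mark': np.float64(-1.0), 'markend': np.float64(2.8), 'rim': np.float64(-2.0), 'gap': np.float64(1.0)}
ring centre world [0.5166 0.1101 0.2415]
TCP in leg frame mm: x 2.8 y 5.1 z -21.9 f leg -8.384383646484407 -3.8727559558246565
centre [312.63492063 170.02380952]
[(162, 221, 224, 209), (163, 221, 225, 207), (164, 211, 206, 187), (165, 199, 140, 127), (166, 213, 71, 62), (167, 223, 47, 39), (168, 225, 48, 41), (169, 224, 48, 39), (170, 224, 49, 41), (171, 223, 46, 39), (172, 221, 48, 39), (173, 220, 47, 40), (174, 211, 45, 37), (175, 173, 42, 36), (176, 109, 36, 33), (177, 53, 34, 32), (178, 38, 35, 33), (179, 39, 38, 36), (180, 45, 42, 41), (181, 47, 45, 44), (182, 47, 44, 43), (183, 49, 47, 45)]
[0.5113 0.0604 0.2102] [np.float64(203.92), np.float64(174.68), np.float64(164.57)] rows/mm 2.53
```

View pics/wrist12.png

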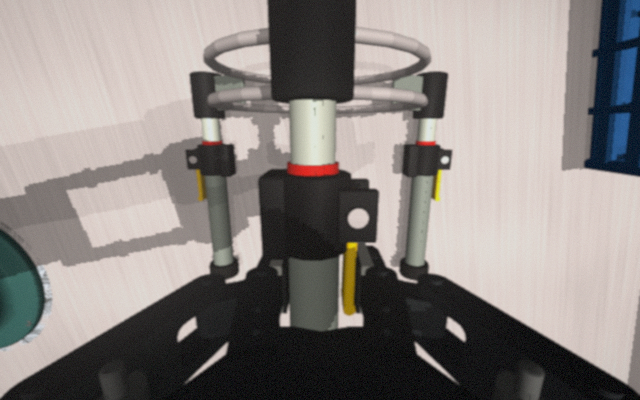

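The lever now lies along the tube (cols 344 to 357, parallel) and the rim is at the ring (boundary at row 176). I'll hold a little firmer to confirm the lever is at its stop.

{"fn": "servo_tool", "kwargs": {"series": [[0,0,0,0,0,0,0.75],[0,0,0,0,0,0,0.75],[0,0,0,0,0,0,0.75],[0,0,0,0,0,0,0.75],[0,0,0,0,0,0,0.75]], "newtons": 75}}

```text
time: 10.15
tool_pos: [0.5112, 0.0603, 0.2102]
tcp_rot: [-2.393, -2.032, 0.003]
wrist_force: [-8.3, -2.0, 13.9]
width: 0.338
grip_force: 75.5
```

```bash
python3 m3.py 13; python3 rows.py wrist13.png; python3 p.py|tail -1; python3 -c "
from m import *
im=cv2.imread('pics/wrist13.png')[:,:,::-1].astype(int);info=bot.camera_info('wrist')
y=(im[:,:,0]>110)&(im[:,:,1]>80)&(im[:,:,2]<70);y[:,:320]=0;y[:,400:]=0
O=MARK-.052*Y
for r in range(244,312,12):
    c=np.where(y[r])[0]
    if len(c): print(r,c[0],c[-1],[round(1000*float((atz(ray(info,((r+.5)/400,(k+.5)/640)),.24)-O)@Xl),1) for k in (c[0],c[-1])])
"
```

```text
ring box 288 163 51 14 pred [172.5492 313.6186]
10.15 [0.5112 0.0603 0.2102] 0.33789869096824426 [-8.3281 -1.9705 13.9102] 75.53262094035745
{'mark': np.float64(-1.0), 'markend': np.float64(2.8), 'rim': np.float64(-2.0), 'gap': np.float64(1.0)}
ring centre world [0.5165 0.1101 0.2415]
TCP in leg frame mm: x 2.7 y 5.0 z -21.8 f leg -7.902772131724905 -3.2848771926167477
centre [312.80430528 169.93150685]
[(161, 221, 224, 209), (162, 220, 224, 208), (163, 219, 222, 206), (164, 211, 203, 185), (165, 199, 137, 125), (166, 214, 70, 61), (167, 223, 49, 41), (168, 224, 46, 39), (169, 224, 48, 39), (170, 223, 47, 39), (171, 221, 46, 39), (172, 220, 46, 38), (173, 220, 48, 41), (174, 213, 47, 40), (175, 178, 48, 41), (176, 116, 47, 43), (177, 59, 40, 38), (178, 38, 37, 35), (179, 41, 38, 37), (180, 45, 44, 41), (181, 47, 43, 43), (182, 48, 45, 43)]
[0.5112 0.0604 0.2103] [np.float64(203.78), np.float64(174.54), np.float64(164.44)] rows/mm 2.53
244 347 357 [14.2, 18.5]
256 346 355 [13.9, 17.8]
268 345 354 [13.6, 17.6]
280 344 353 [13.3, 17.3]
292 344 353 [13.4, 17.5]
304 343 352 [13.1, 17.2]
```

```bash
python3 -c "
from workcell import bot
print(bot.finish_job())"
```

```text
the job is handed in; nothing more can be done
None
```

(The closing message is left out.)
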